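# Clear the paper balls into the sprung-lid desk bin

## Robot

A 6-joint arm with a two-finger parallel gripper is mounted at the origin on a cart in front of the work surface, level with it; the furniture and walls round the work are solid. World frame = base frame: x ahead of the robot, y to its left, z up, the work surface at z = 0. Lengths are in mm, angles in rad, forces in N, time in s.
With the tool pointing down it reaches from about 350 to 975 mm from the base axis. Payload 7.1 kg.
Tool frame: the origin (TCP) lies midway between the tips of the shut fingers; the grasp point (between the pads) lies 19 mm behind it (ctrl.grasp_offset is the distance from the TCP to the grasp point, in mm); z points along the fingers, y is the line along which they close (so a half turn about z gives the same grasp; the last joint's range is limited). The gripper opens to 88 mm and grips with 3 to 60 N. Pads are 20 mm wide; open, the fingers measure 115 mm over their backs; the gripper's body (75 mm by 178 mm) begins 61 mm behind the grasp point.
Start: joints at [1.271, 0.423, 1.63, -0, 1.089, -0.019], TCP at [173.171, 600.514, 222.675] pointing down, gripper open.
Joint ranges: [-3, 3], [-0.9, 2.11], [0.09, 2.58], [-1.31, 4.45], [0.11, 2.69], [-2.54, 2.54]. Speed limits (rad/s): [2.39, 2.39, 3.01, 3.14, 3.14, 3.14].

## Interface

Orientations are given as a rotation vector (axis times angle).
In Python, from workcell import ctrl gives the robot as it stands. The module is installed in compiled form; this text tells all that it offers.
- The arm moves only by the tool servo_tool, never from a script. Its argument "rows" is a list of rows, each a list of 7 numbers: the turn, a rotation vector about the tool's x, y, z as a fraction of full scale, then the shift along the tool's x, y, z as a fraction of full scale, then the finger opening in mm, from 0 to 87.8. A call has 1 to 10 rows; each row is the pose to reach, as a shift and turn from the pose commanded when the call began, along the tool's axes at that moment; what a row does not reach only later rows make up. Full scale, the value 1, is 20 cm for a shift and 1.5 rad for a turn. A row lasts 1/8 s, in which the tool goes at most 62.5 mm and 10.7 degrees, less where a joint would pass 70% of its speed; a pose out of reach is approached as far as the arm can. A call with a number of a shift or a turn outside -1 to 1 is refused whole. A call with a gripper value outside its range is refused whole. The fingers move at their own pace and stop on an object; the grip force is fixed at half the most. Time passes only in rows, so rows that repeat a pose let the fingers close. It gives the time, the measured TCP pose, the force, the opening and the grip force at its end, in the units of the state.
- ctrl.get_obs(): the state, without advancing time (a new reading comes with each control period).
- ctrl.get_image(name): name is "scene" or "top" or "wrist"; returns (picture, depth): 420x560x3 uint8, red, green, blue; 420x560 float32, mm along the optical axis (not along the pixel's ray), 0 where there is no reading.
- ctrl.camera_info(name): a dict with "intrinsics" (3x3 intrinsics, pixels), "R" (3x3) and "t" (3): a world point X has camera coordinates R X + t. Camera axes: x right, y down, z forward; pixel columns grow to the right and rows downward; lengths in mm; the calibration is good to about 2 mm. A picture is of the moment at which its call begins: read the wrist's pose just before it. camera_info takes no time and is no camera call; for the wrist camera it gives the pose at the moment of the call.
- ctrl.close_job(): hands the job in; it is judged then, once.
The state is a dict: "t": time; "qpos": joint angles; "qvel": joint speeds; "joint_torque": joint torques, N m; "ee_pos": TCP position; "orientation": TCP orientation; "ft_force": force on the tool from outside, world axes, zero at the start; "moment": the same for the moment, N m; "width": finger opening in mm; "grasp_force": force on a finger pad.
Only numpy, scipy, OpenCV 4.12 (cv2) and the standard library are available. Lean on these libraries where they do the work, as an engineer would, in place of code of your own. Each camera call takes 0.05 s, during which the arm holds its last target. There are 200 camera calls.

## Task

Tidy the desk: open the grey desk bin by pressing its button, keeping a hand on the lid so that it comes up gently and does not fly open, put every crumpled paper ball lying on the desk into the bin, and then push the lid down until it latches shut again. Leave everything else on the desk where it is.

Things in the scene. Friction and masses are not known exactly. Their poses are not given: they have to be found in the camera images.
- bin: grey plastic desk bin, fixed to the desk: open box 130 mm deep (x) x 180 mm wide (y) x 119 mm tall outside, walls 4 mm, inner floor 8 mm above the desk, under a flat sprung lid. Origin under its centre on the desk; its x axis points from the front (button side) to the back (hinge side), y to its left, z up
- bin_mouth (a point): centre of the bin's open mouth, at the rim 119 mm above the desk; its axes are the bin's. Inside the opening is 122 mm (x) by 172 mm (y)
- lid_hinge (a point): middle of the lid's hinge line, at the back rim of the bin, 124 mm above the desk; its axes are the bin's and do not turn with the lid. The hinge line runs along the bin's y
- lid (a joint): lid angle in rad: 0 shut and held by the catch, 1.7 fully open (leaning a little past upright, front edge up and back). When the catch lets go, a spring drives the lid open with about 0.13 N m (1 N at the front), nearly 0 at the open end: left to itself it flies up in a fraction of a second. It never falls shut by itself
- lid_front (a point): middle of the lid's front edge, at its top face, 165 mm from the hinge; moves and turns with the lid. The lid is a plate 8 mm thick (hinge line half-way through it), 184 mm wide, reaching 135 mm forward of the hinge; two tabs at the front reach to 165 mm, one on each side of the button (6 to 37 mm left and right of the centre line)
- catch (a joint): push button of the catch at the bin's front centre, m of downward travel: 0 at rest (latching), 0.006 pressed fully. It frees the lid at 0.003 to 0.004, takes 2 to 4 N, and springs back by itself. A lid pushed right down, with the button not held down, rides over the hook under it and latches (some 8 N on the lid's middle, less nearer the front)
- button_top (a point): middle of the top face of the steel push button, 142 mm above the desk, 14 mm above the shut lid's top face; 9 mm wide (bin's y), 24 mm deep (x), standing in the 12 mm slot between the lid's tabs, 154 mm in front of the hinge: a fingertip wider than the slot that presses it also covers the tabs, which rise about 8 mm before they meet that fingertip
- ball1_center (a point): crumpled ball of white paper, stiff, about 41 mm across and 37 mm tall with a flattened foot, 18 g; this point is its centre. It may be absent
- ball2_center (a point): crumpled ball of white paper, stiff, about 37 mm across and 33 mm tall with a flattened foot, 18 g; this point is its centre. It may be absent
- ball3_center (a point): crumpled ball of white paper, stiff, about 43 mm across and 38 mm tall with a flattened foot, 18 g; this point is its centre. It may be absent
- ball4_center (a point): crumpled ball of white paper, stiff, about 39 mm across and 35 mm tall with a flattened foot, 18 g; this point is its centre. It may be absent
- ball5_center (a point): crumpled ball of white paper, stiff, about 41 mm across and 37 mm tall with a flattened foot, 18 g; this point is its centre. It may be absent
- ink_bottle: small blue ink bottle with a white dropper cap, 45 mm across, 84 mm tall; stands upright among the balls, not rubbish; origin under its centre; to be left alone
- stapler: black stapler, 148 mm long, on the left side; origin under its centre; to be left alone
- tape_roll: roll of cream masking tape lying flat, 105 mm across, 25 mm tall, on the left side; origin under its centre; to be left alone
- mug: orange mug, 81 mm across, 101 mm tall, on the right; origin under its centre; to be left alone
- notebook: black notebook lying flat, 210 x 153 x 16 mm, far right; origin under its centre; to be left alone
- mouse: black computer mouse, 108 x 62 x 40 mm, on a thin blue mat (3 mm) behind the bin; origin under its centre; to be left alone
- note_cube: block of sticky notes, 79 x 79 x 46 mm, behind the bin; origin under its centre; to be left alone
Mind the look-alikes: they are no part of the job. Leave any green or turquoise look-alike of the part that bears ball5_center alone.

How it is judged:
By the outcome, as a careful person would: the job done as asked, in the order asked, and still so for the second after the job is handed in, with the robot touching nothing.
Of ball1, ball2, ball3, ball4, ball5 only 3 to 5 are there at a start; the rules pass over those that are not, and their reading is None.
At some moment in a run one of ball1, ball2, ball3, ball4, ball5 may be knocked a few centimetres aside while the robot is not near it.
Once in a run the grip may slacken for a moment while it holds something.
It also fails if it takes over 210 s, if anything falls off the work surface, if the arm or the gripper's body presses on something with over 40 N, if the wrist force passes 120 N, or if a joint passes its speed limit or range.

## Working session

There is one attempt and no reset: what is moved stays moved. The work goes in short steps, Python scripts to look and compute and a tool call to move; the robot and the scene stay as the last step left them, time stands still between calls to the robot, and variables do not carry over. Pictures are saved under pics/ and viewed, at most 14 in all, crops included, and the job is handed in when it is done.

Besides the shell and the picture viewer there is one more tool, called after "Request:" by a JSON object that holds its "name" and its "arguments". servo_tool: Moves the arm, as the interface text tells. Its arguments: {"type":"object","properties":{"rows":{"type":"array","items":{"type":"array","items":{"type":"number"}}}},"required":["rows"]}

```bash
mkdir -p pics; cat > h.py <<'E'
import numpy as np, cv2
from workcell import ctrl
from scipy.spatial.transform import Rotation as Ro
def grab(n):
    ci=ctrl.camera_info(n); im,d=ctrl.get_image(n); return im,d,ci
def pts(d,ci):
    K,R,t=[np.array(ci[k]) for k in("intrinsics","R","t")]
    v,u=np.indices(d.shape); c=np.stack([(u-K[0,2])/K[0,0]*d,(v-K[1,2])/K[1,1]*d,d],-1)
    return (c-t.reshape(3))@R
def save(n,im,s=1):
    cv2.imwrite('pics/'+n+'.png',cv2.resize(im[...,::-1],None,fx=s,fy=s))
E
python3 - <<'E'
from h import *
for n in("top","scene"):
    im,d,ci=grab(n); save(n,im,1.4); np.savez(n,im=im,P=pts(d,ci),d=d); print(n,-np.array(ci['R']).T@np.array(ci['t']))
o=ctrl.get_obs(); print(o['ee_pos'],o['orientation'],Ro.from_rotvec(o['orientation']).as_matrix().round(2),ctrl.grasp_offset)
E
```

```text
top [ 439.79735244   74.15823414 1444.49256651]
scene [  54.35445133 -707.83705806  895.94236048]
[173.05920493 600.04930427 221.97805777] [-4.39629096e-01 -3.11046309e+00  2.14197806e-03] [[-0.96  0.28 -0.  ]
 [ 0.28  0.96 -0.  ]
 [ 0.   -0.   -1.  ]] 18.700000000000003
```

View pics/top.png

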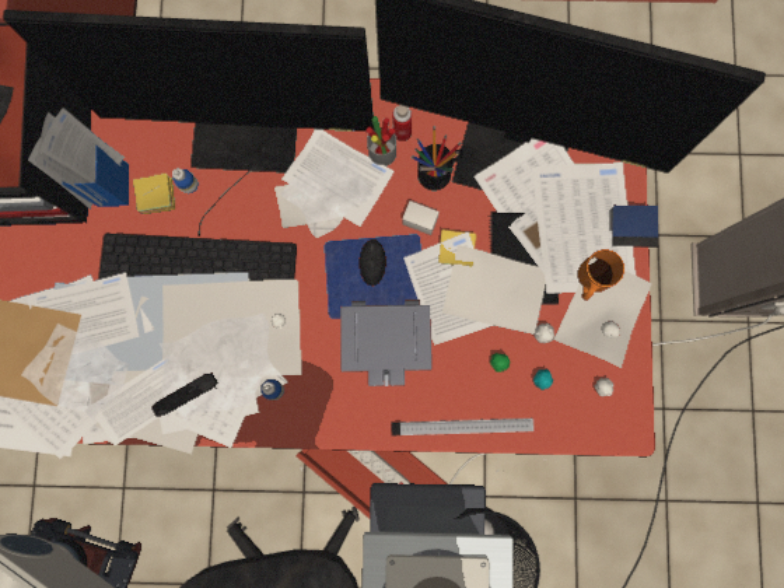

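View pics/scene.png

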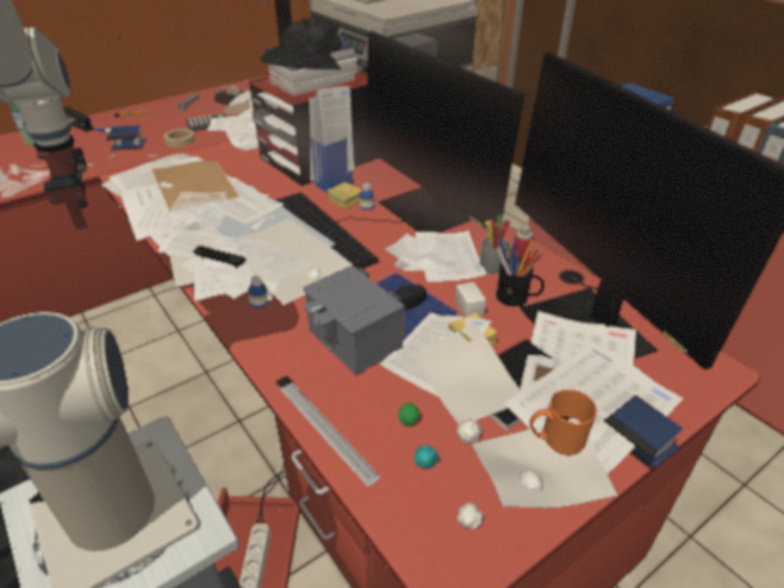

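The top view shows four white balls, at (544,332), (611,329), (604,387) and (278,321). The green one at (500,362) and the turquoise one at (543,380) are look-alikes. The bin is at (386,338), with its button at about (386,380) toward the robot. The ink bottle is at (270,389) and the mug at (600,270). Next I'll measure positions from the depth data.

```bash
python3 - <<'E'
from h import *
z=np.load('top.npz'); P=z['P'];im=z['im'];hsv=cv2.cvtColor(im,cv2.COLOR_RGB2HSV)
H=P[...,2]
m=((H>14)&(H<60)&(P[...,0]>250)&(P[...,0]<1000)).astype(np.uint8)
n,l,s,c=cv2.connectedComponentsWithStats(m)
for i in range(1,n):
    if s[i,4]<60 or s[i,4]>3000: continue
    k=l==i; p=P[k]; top=p[p[:,2]>p[:,2].max()-25]
    print((c[i]*1.4).astype(int),s[i,4],'xyz',((p.min(0)+p.max(0))/2).round(),'ext',np.ptp(p,axis=0).round(),'zmax',p[:,2].max().round(),np.median(hsv[k],axis=0))
# bin lid
k=(abs(H-128)<8)&(hsv[...,1]<80)
n,l,s,c=cv2.connectedComponentsWithStats(k.astype(np.uint8)); i=1+s[1:,4].argmax(); k=l==i
r=cv2.minAreaRect(P[k][:,:2].astype(np.float32)); print('lid',r,cv2.boxPoints(r),np.median(H[k]))
q=P[k]; 
b=(H>134)&(H<150)&(abs(P[...,0]-r[0][0])<150)&(abs(P[...,1]-r[0][1])<120); print('btn',P[b].mean(0),b.sum(),P[b].min(0),P[b].max(0))
save('binc',im[200:290,230:320],6)
E
```

```text
[382 158] 108 xyz [973. 143.  37.] ext [34. 62. 46.] zmax 60.0 [18. 21. 79.]
[ 87 202] 583 xyz [880. 857.  37.] ext [152. 281.  46.] zmax 60.0 [106. 105.  73.]
[296 182] 202 xyz [918. 333.  18.] ext [72. 78.  9.] zmax 23.0 [ 17.  21. 206.]
[185 181] 167 xyz [911. 586.  37.] ext [44. 47. 46.] zmax 60.0 [108. 118. 112.]
[431 182] 111 xyz [923.  25.  37.] ext [34. 73. 45.] zmax 60.0 [60. 44. 27.]
[152 193] 656 xyz [882. 658.  31.] ext [89. 89. 34.] zmax 49.0 [ 23. 155. 185.]
[340 201] 324 xyz [877. 222.  22.] ext [ 76. 114.  16.] zmax 30.0 [ 17.  20. 202.]
[419 216] 388 xyz [837.  54.  36.] ext [65. 78. 43.] zmax 58.0 [ 18.  32. 205.]
[371 261] 495 xyz [737. 159.  31.] ext [103.  60.  34.] zmax 48.0 [30. 23. 41.]
[601 269] 354 xyz [ 722. -347.   39.] ext [66. 57. 41.] zmax 60.0 [ 12. 165.  48.]
[543 333] 156 xyz [ 586. -222.   28.] ext [42. 41. 26.] zmax 41.0 [ 19.   29.  183.5]
[499 362] 145 xyz [ 518. -126.   28.] ext [37. 40. 24.] zmax 40.0 [ 66. 164. 115.]
[542 378] 153 xyz [ 484. -220.   27.] ext [43. 39. 25.] zmax 40.0 [ 89. 188. 120.]
[604 386] 131 xyz [ 472. -352.   27.] ext [37. 38. 26.] zmax 40.0 [ 19.  30. 179.]
lid ((548.6231689453125, 119.54673767089844), (173.35546875, 183.33737182617188), 2.5795066356658936) [[457.90765  207.22154 ]
 [466.15887   24.06995 ]
 [639.3387    31.871933]
 [631.08746  215.02353 ]] 128.3755246529662
btn [527.82429679 123.35228963 136.88003138] 97 [461.86142817  28.79509425 134.03631918] [635.55719275 209.99382879 147.9405775 ]
```

View pics/binc.png

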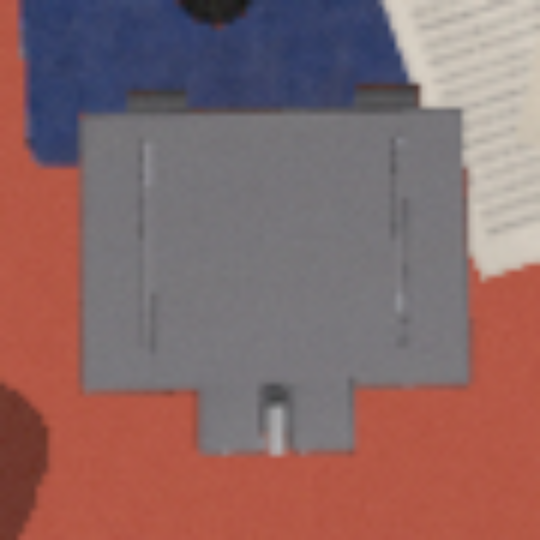

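The enlarged bin crop shows the lid, with the steel button at crop (277,428) between the two tabs; the bin is turned by only about 2°. Two of the white balls didn't show up as height blobs, so I'll check those next.

```bash
cat >> h.py <<'E'
def ray(ci,u,v,z):
    K,R,t=[np.array(ci[k]) for k in("intrinsics","R","t")]; t=t.reshape(3)
    d=R.T@np.linalg.solve(K,[u,v,1.]); c=-R.T@t; return c+d*(z-c[2])/d[2]
E
python3 - <<'E'
from h import *
z=np.load('top.npz'); P=z['P'];im=z['im'];H=P[...,2]
ci=ctrl.camera_info('top')
print('btn',ray(ci,276.2,271,142))
for u,v in((278,321),(611,329),(604,387),(544,332)):
    u,v=int(u/1.4),int(v/1.4); w=H[v-16:v+17,u-16:u+17]; print((u,v),ray(ci,u,v,18).round(),w.max().round(),np.median(w).round()); print(w[::4,::4].round())
a=im[150:330,40:270]; save('left',a,3.4)
h=np.clip(H*4+40,0,255).astype(np.uint8); save('hmap',np.dstack([h]*3)[150:330,40:480],1.8)
E
```

```text
btn [473.06905086 114.44122731 142.        ]
(198, 229) [600. 363.  18.] 1444.0 25.0
[[31. 28. 33. 26. 30. 28. 28. 27. -3.]
 [31. 34. 35. 27. 32. 27. 24. 23.  4.]
 [32. 31. 33. 25. 26. 23. 23. 20.  4.]
 [29. 27. 26. 27. 26. 29. 17. 16.  0.]
 [31. 28. 32. 31. 33. 33. 24. 17.  1.]
 [26. 29. 26. 25. 28. 22. 24. 22. -5.]
 [23. 28. 30. 20. 23. 20. 22. 20.  3.]
 [28. 31. 27. 24. 20. 16. 22. 18.  6.]
 [35. 36. 39. 27. 24. 24. 22. 16.  5.]]
(436, 235) [ 597. -370.   18.] 1444.0 15.0
[[11.  8.  8.  5.  5.  0.  3.  3.  1.]
 [10.  5.  7.  7.  9.  9.  1.  7. -5.]
 [ 9. 12.  6.  3. 12.  7.  9.  4.  1.]
 [13. 15. 14. 23. 29. 22.  8.  7.  7.]
 [18. 19. 20. 29. 36. 26.  7.  8. -1.]
 [25. 22. 22. 26. 31. 33. 15. 12. -1.]
 [28. 21. 27. 32. 27. 28. 19. 14. -3.]
 [25. 30. 35. 30. 31. 28. 23. -3.  0.]
 [30. 31. 30. 33. 38. 28. 30.  6. -2.]]
(431, 276) [ 472. -353.   18.] 1444.0 -0.0
[[ 2. -2. -4. -3. -5. -1. 38. 41.  2.]
 [-1. -3.  3.  1. -5. -1. -1.  5. -3.]
 [-5.  0. -1. -3. -5. -4. -1. -4.  8.]
 [-3.  4. -5. 21. 35. 28.  3. -1. -1.]
 [-4.  1.  4. 25. 34. 31. -1. -7. -1.]
 [ 1.  5.  3. 26. 30. 35.  0. -1. -1.]
 [ 1. -3.  3. -5. -2.  5. -1. -1. -4.]
 [-1.  1. -3. -6. -5.  1. -2.  1.  4.]
 [-3.  3.  2. -2.  5. -3.  0. -4. -1.]]
(388, 237) [ 588. -223.   18.] 1444.0 4.0
[[10. 12. 15. 16. -6. -4. -3. -2. -2.]
 [15.  9. 10. 18.  5. -3. -4.  2. 17.]
 [12.  9. 15.  7.  0. -0. -3. -7. 14.]
 [ 6.  6. 10.  9. 27. 22. -3. 12. 12.]
 [-3. 12. 13. 32. 36. 35. -5.  6. 12.]
 [-7.  2. -4. 22. 29. 32.  7. 12. 15.]
 [-1.  5. -2. -2.  3.  1. -2. -2. 13.]
 [ 5.  0. -4. -3. -2. -3. -2. -1.  1.]
 [-2. -3.  3. -1.  1.  2. -1. -0. -3.]]
```

View pics/left.png

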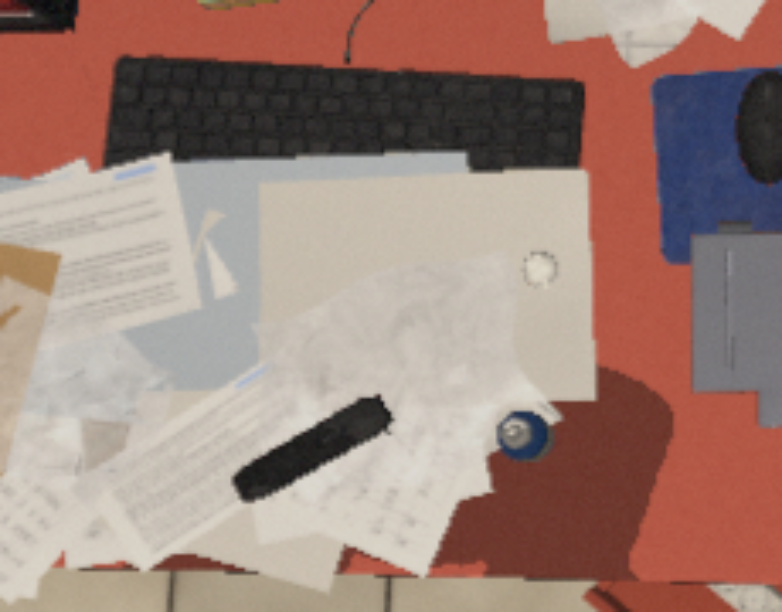

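View pics/hmap.png

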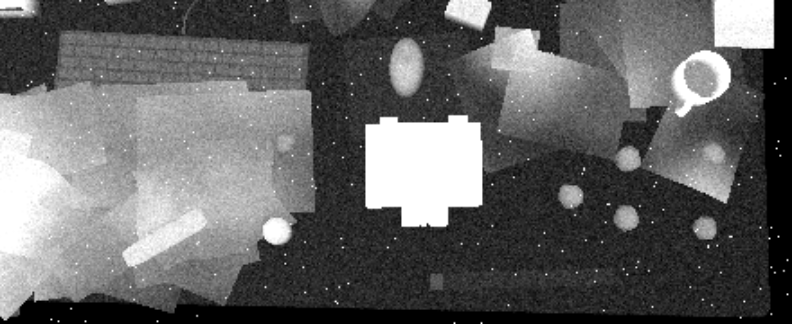

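The left crop shows a white ball at crop (540,268), world about (600,363), sunk into the paper sheets. The ink bottle is at crop (524,435). In the height map, four white balls and two coloured look-alikes stand out. By colour, the white ones are rubbish, while green (518,-126) and turquoise (484,-220) are to be left alone. Next is the bin.

```bash
cat >> h.py <<'E'
def plan(*T):
    o=ctrl.get_obs(); R=Ro.from_rotvec(o['orientation']).as_matrix(); p=np.array(o['ee_pos'])
    print('at',p.round(1),'t',round(o['t'],1),'w',round(o['width'],1),'f',np.round(o['ft_force'],1))
    for x,y,z,a in T:   # a = world yaw (deg) of tool y
        c,s=np.cos(np.radians(a)),np.sin(np.radians(a))
        D=np.array([[s,c,0],[-c,s,0],[0,0,-1.]])
        r=Ro.from_matrix(R.T@D).as_rotvec()/1.5; print((x,y,z,a),r.round(3),(R.T@(np.array([x,y,z])-p)/200).round(3))
E
python3 - <<'E'
from h import *
plan((300,420,290,92),(473,115,290,92),(473,115,220,92))
E
```

```text
at [173.1 600.  222. ] t 0.1 w 87.7 f [-0.2  0.8 -0.3]Traceback (most recent call last):
  File "<stdin>", line 2, in <module>
  File "h.py", line 21, in plan
    r=Ro.from_matrix(R.T@D).as_rotvec()/1.5; print((x,y,z,a),r.round(3),(R.T@(np.array([x,y,z])-p)/200).round(3))
      ~~~~~~~~~~~~~~^^^^^^^
  File "scipy/spatial/transform/_rotation.pyx", line 1143, in scipy.spatial.transform._rotation.Rotation.from_matrix
ValueError: Non-positive determinant (left-handed or null coordinate frame) in rotation matrix 0: [[-9.50571788e-01  3.10504872e-01 -2.11837188e-05]
 [ 3.10504548e-01  9.50570892e-01  1.38026620e-03]
 [-4.48716004e-04 -1.30546447e-03  9.99999047e-01]].
```

```bash
sed -i 's/\[\[s,c,0\],\[-c,s,0\]/[[-s,c,0],[c,s,0]/' h.py; python3 - <<'E'
from h import *
plan((300,420,290,92),(473,115,290,92),(473,115,220,92))
E
```

```text
at [173.1 600.  222. ] t 0.1 w 87.7 f [-0.2  0.8 -0.3]
(300, 420, 290, 92) [-0.001 -0.    -0.21 ] [-0.859 -0.69  -0.339]
(473, 115, 290, 92) [-0.001 -0.    -0.21 ] [-2.113 -1.915 -0.338]
(473, 115, 220, 92) [-0.001 -0.    -0.21 ] [-2.113 -1.915  0.012]
```

Request:
{"name": "servo_tool", "arguments": {"rows": [[0,0,-0.05,-0.2,-0.15,-0.2,0],[0,0,-0.1,-0.4,-0.3,-0.34,0],[0,0,-0.15,-0.6,-0.5,-0.34,0],[0,0,-0.21,-0.86,-0.69,-0.34,0],[0,0,-0.21,-0.86,-0.69,-0.34,0]]}}

```text
t: 0.72
ee_pos: [301.8, 417.4, 290.6]
orientation: [-0.048, 3.141, -0.001]
ft_force: [0.7, 0.1, 0.2]
width: 41.4
grasp_force: 0.0
```

```bash
python3 - <<'E'
from h import *
plan((400,240,290,92),(473,115,290,92),(473,115,200,92))
E
```

```text
at [301.8 417.4 290.6] t 0.7 w 41.4 f [0.7 0.1 0.2]
(400, 240, 290, 92) [-0.001  0.    -0.003] [-0.464 -0.901  0.004]
(473, 115, 290, 92) [-0.001  0.    -0.003] [-0.809 -1.537  0.005]
(473, 115, 200, 92) [-0.001  0.    -0.003] [-0.809 -1.537  0.455]
```

Request:
{"name": "servo_tool", "arguments": {"rows": [[0,0,0,-0.12,-0.24,0,0],[0,0,0,-0.24,-0.5,0,0],[0,0,0,-0.36,-0.75,0,0],[0,0,0,-0.5,-0.98,0,0],[0,0,0,-0.5,-0.98,0,0]]}}

```text
t: 1.35
ee_pos: [408.1, 226.2, 290.6]
orientation: [-0.046, 3.141, -0.0]
ft_force: [-0.0, 0.5, -0.0]
width: 0.4
grasp_force: 0.0
```

Request:
{"name": "servo_tool", "arguments": {"rows": [[0,0,0,-0.15,-0.25,0,0],[0,0,0,-0.31,-0.56,0,0],[0,0,0,-0.31,-0.56,0,0],[0,0,0,-0.31,-0.56,0,0]]}}

```text
t: 1.85
ee_pos: [472.3, 118.9, 290.3]
orientation: [0.053, -3.14, -0.001]
ft_force: [-0.4, -0.3, -0.3]
width: 0.7
grasp_force: 0.0
```

```bash
python3 - <<'E'
from h import *
plan((473,115,180,92))
im,d,ci=grab('wrist'); save('w1',im,1.4); np.savez('w1',im=im,P=pts(d,ci)); print(ci)
K,R,t=[np.array(ci[k]) for k in("intrinsics","R","t")]
c=K@(R@np.array([473,115,142.])+t.reshape(3)); print(c[:2]/c[2]*1.4)
E
```

```text
at [472.3 118.9 290.3] t 1.9 w 0.7 f [-0.4 -0.3 -0.3]
(473, 115, 180, 92) [ 0.    -0.001 -0.001] [-0.003 -0.02   0.552]
{'intrinsics': array([[345.56873608,   0.        , 277.11125747],
       [  0.        , 345.56873608, 211.56861036],
       [  0.        ,   0.        ,   1.        ]]), 'R': array([[-3.35502674e-02,  9.99436746e-01,  7.55807981e-04],
       [ 9.60797849e-01,  3.20449309e-02,  2.75391750e-01],
       [ 2.75212414e-01,  9.96564554e-03, -9.61331791e-01]]), 't': array([-103.97255637, -508.9157138 ,  324.51795775])}
[380.68468639 278.51934592]
```

View pics/w1.png

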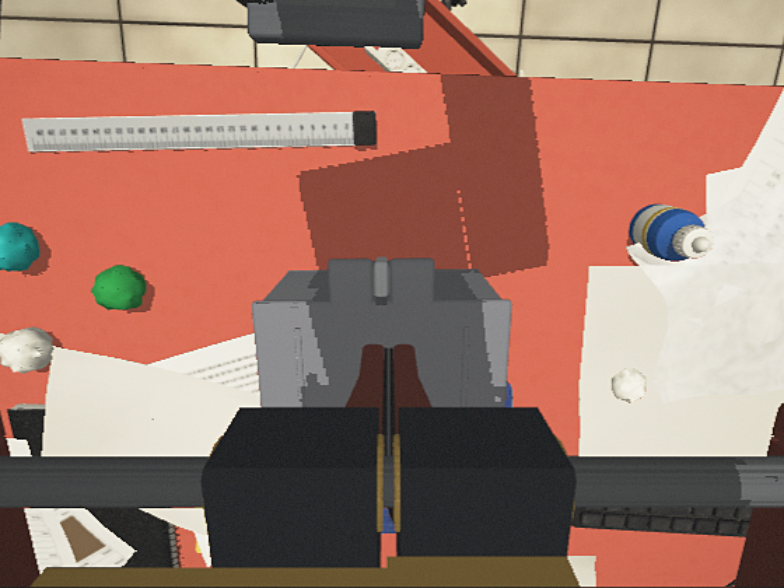

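The wrist view shows the button at (381,278), exactly where predicted (380.7,278.5). Ball A is at (628,385), with the ink bottle at (665,235). I'll descend onto the button.

Request:
{"name": "servo_tool", "arguments": {"rows": [[0,0,0,0,-0.02,0.2,0],[0,0,0,0,-0.02,0.4,0],[0,0,0,0,-0.02,0.6,0],[0,0,0,0,-0.02,0.7,0],[0,0,0,0,-0.02,0.725,0],[0,0,0,0,-0.02,0.725,0]]}}

```text
t: 2.65
ee_pos: [472.7, 115.1, 146.0]
orientation: [-0.056, 3.141, 0.0]
ft_force: [0.7, 0.2, -0.4]
width: 0.4
grasp_force: 0.0
```

Request:
{"name": "servo_tool", "arguments": {"rows": [[0,0,0,0,0,0.01,0],[0,0,0,0,0,0.02,0],[0,0,0,0,0,0.025,0],[0,0,0,0,0,0.025,0]]}}

```text
t: 3.15
ee_pos: [473.3, 114.1, 141.1]
orientation: [-0.053, 3.14, 0.001]
ft_force: [0.2, 1.5, 3.1]
width: 0.5
grasp_force: 1.3
```

Request:
{"name": "servo_tool", "arguments": {"rows": [[0,0,0,0,0,0.01,0],[0,0,0,0,0,0.018,0],[0,0,0,0,0,0.018,0]]}}

```text
t: 3.52
ee_pos: [473.2, 114.1, 137.5]
orientation: [-0.054, 3.14, 0.0]
ft_force: [-0.5, 1.9, 8.4]
width: 0.1
grasp_force: 4.2
```

```bash
python3 - <<'E'
from h import *
plan()
im,d,ci=grab('wrist'); P=pts(d,ci)
for y in (85,95,105,125,135,145):
    k=(abs(P[...,1]-y)<2)&(abs(P[...,0]-473)<9)&(P[...,2]>110)&(P[...,2]<160); print(y,k.sum(),np.median(P[...,2][k]))
E
```

```text
at [473.2 114.1 137.5] t 3.5 w 0.1 f [-0.5  1.9  8.4]
85 268 136.77891478897223
95 262 136.79795176965504
105 66 136.90371628535615
125 64 137.0288475890282
135 242 136.84566418436467
145 244 136.71956368171044
```

The lid is free and resting against the fingertip: the tabs are at z of about 137. Now I'll let it up slowly along its arc.

Request:
{"name": "servo_tool", "arguments": {"rows": [[0,0,0,0,0,-0.012,0],[0,0,0,-0.04,0,-0.026,0],[0,0,0,-0.085,0,-0.05,0],[0,0,0,-0.09,0,-0.075,0],[0,0,0,-0.1,0,-0.1,0],[0,0,0,-0.11,0,-0.15,0],[0,0,0,-0.13,0,-0.2,0],[0,0,0,-0.15,0,-0.25,0],[0,0,0,-0.18,0,-0.305,0],[0,0,0,-0.18,0,-0.305,0]]}}

```text
t: 4.82
ee_pos: [509.9, 115.4, 199.2]
orientation: [-0.054, 3.139, 0.001]
ft_force: [0.4, 1.1, 0.1]
width: 0.3
grasp_force: 0.3
```

```bash
python3 - <<'E'
from h import *
plan()
im,d,ci=grab('scene'); P=pts(d,ci); save('s2',im[140:300,180:400],3); np.savez('s2',im=im,P=P)
E
```

```text
at [509.9 115.4 199.2] t 4.8 w 0.3 f [0.4 1.1 0.1]
```

View pics/s2.png

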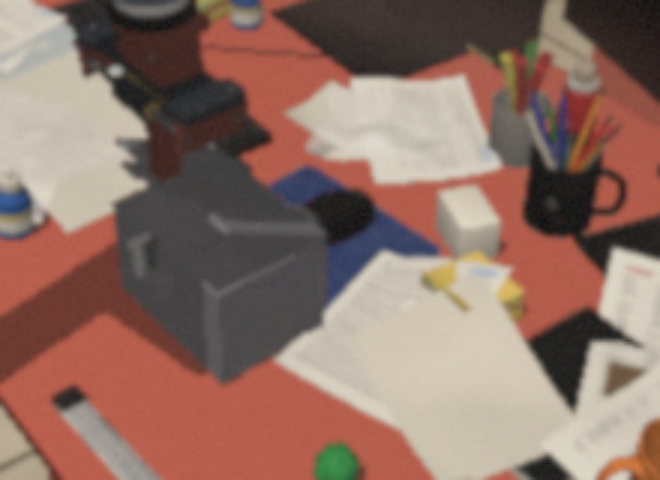

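The picture shows the lid partly raised and held by the fingertip (around crop (200,190)). I'll carry on along the arc.

Request:
{"name": "servo_tool", "arguments": {"rows": [[0,0,0,-0.03,0,-0.045,0],[0,0,0,-0.063,0,-0.09,0],[0,0,0,-0.1,0,-0.13,0],[0,0,0,-0.138,0,-0.17,0],[0,0,0,-0.18,0,-0.21,0],[0,0,0,-0.225,0,-0.24,0],[0,0,0,-0.275,0,-0.27,0],[0,0,0,-0.32,0,-0.295,0],[0,0,0,-0.37,0,-0.317,0],[0,0,0,-0.425,0,-0.335,0]]}}

```text
t: 6.12
ee_pos: [594.4, 118.1, 265.3]
orientation: [0.054, -3.141, 0.0]
ft_force: [0.2, 0.5, -1.1]
width: 0.2
grasp_force: 0.2
```

Request:
{"name": "servo_tool", "arguments": {"rows": [[0,0,0,-0.05,0,-0.012,0],[0,0,0,-0.1,0,-0.024,0],[0,0,0,-0.15,0,-0.03,0],[0,0,0,-0.2,0,-0.03,0],[0,0,0,-0.25,0,-0.03,0],[0,0,0,-0.29,0,-0.025,0],[0,0,0,-0.33,0,-0.02,0],[0,0,0,-0.36,0,-0.02,0],[0,0,0,-0.39,0,-0.02,0],[0,0,0,-0.42,0,-0.02,0]]}}

```text
t: 7.38
ee_pos: [677.9, 121.0, 269.1]
orientation: [0.054, -3.141, 0.0]
ft_force: [-0.1, -0.4, 0.3]
width: 0.4
grasp_force: 0.0
```

```bash
python3 - <<'E'
from h import *
plan()
im,d,ci=grab('scene'); P=pts(d,ci); save('s3',im[140:300,180:400],3)
E
```

```text
at [677.9 121.  269.1] t 7.4 w 0.4 f [-0.1 -0.4  0.3]
```

View pics/s3.png

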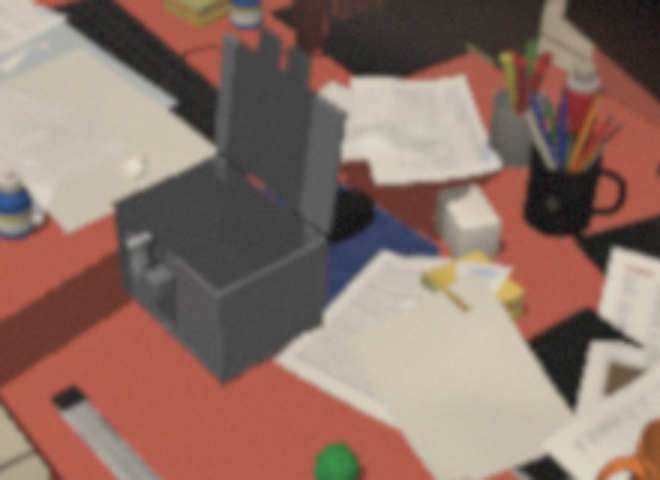

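The lid stands fully open against its stop and the bin is empty. Next I go up and over to ball A on the left.

Request:
{"name": "servo_tool", "arguments": {"rows": [[0,0,0,0,0,-0.2,0],[0,0,0,0,0,-0.4,40],[0,0,0,0.1,0.3,-0.4,80],[0,0,0,0.2,0.6,-0.4,80],[0,0,0,0.3,0.85,-0.4,80],[0,0,0,0.35,1,-0.4,80],[0,0,0,0.35,1,-0.4,80]]}}

```text
t: 8.3
ee_pos: [599.8, 320.6, 349.1]
orientation: [0.059, -3.141, -0.0]
ft_force: [0.4, 0.0, 0.4]
width: 56.7
grasp_force: 0.0
```

```bash
python3 - <<'E'
from h import *
plan((600,363,180,92))
E
```

```text
at [599.8 320.6 349.1] t 8.3 w 56.7 f [0.4 0.  0.4]
(600, 363, 180, 92) [ 0.    -0.     0.002] [-0.009  0.212  0.846]
```

Request:
{"name": "servo_tool", "arguments": {"rows": [[0,0,0,0,0.1,0.2,80],[0,0,0,-0.01,0.21,0.45,80],[0,0,0,-0.01,0.21,0.7,80],[0,0,0,-0.01,0.21,0.85,80],[0,0,0,-0.01,0.21,0.85,80]]}}

```text
t: 8.93
ee_pos: [600.5, 358.4, 176.3]
orientation: [0.052, -3.136, 0.005]
ft_force: [-0.2, 0.2, -0.6]
width: 79.9
grasp_force: 0.0
```

```bash
python3 - <<'E'
from h import *
plan()
im,d,ci=grab('wrist'); save('w2',im,1.4); np.savez('w2',im=im,P=pts(d,ci))
K,R,t=[np.array(ci[k]) for k in("intrinsics","R","t")]
c=K@(R@np.array([600,363,20.])+t.reshape(3)); print(c[:2]/c[2]*1.4)
E
```

```text
at [600.5 358.4 176.3] t 8.9 w 79.9 f [-0.2  0.2 -0.6]
[394.28162848 275.37310557]
```

View pics/w2.png

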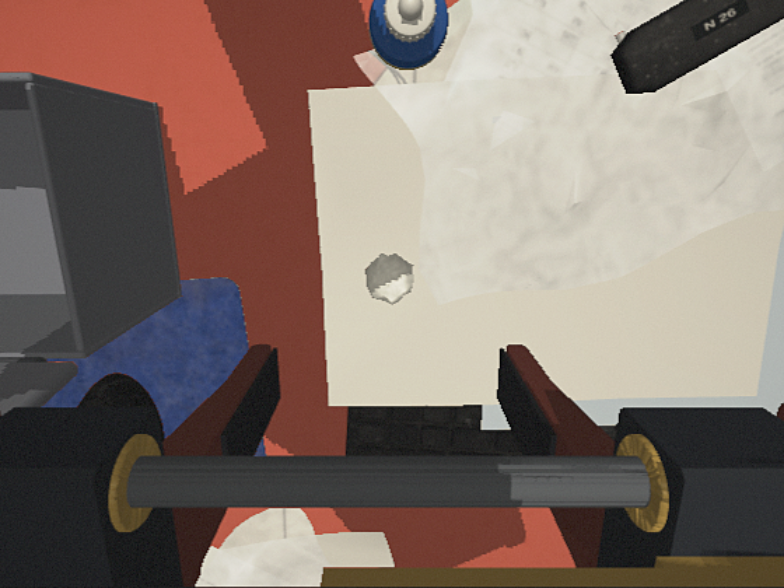

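Ball A is a white cap at (389,278) poking through the sheet. The ink bottle at (410,25) and the stapler at (690,45) are well clear of it. I'll work out the offset.

```bash
python3 - <<'E'
from h import *
ci=ctrl.camera_info('wrist'); P=np.load('w2.npz')['P']
print(ray(ci,389/1.4,278/1.4,26)); p=P[185:215,260:296].reshape(-1,3); print(np.percentile(p[:,2],[5,50,95]),P[198,278], P[198,250])
a=ray(ci,389/1.4,278/1.4,26); plan((a[0],a[1],40,92),(a[0],a[1],4,92))
E
```

```text
[602.78358332 360.64948501  26.        ]
[19.04220778 28.28341736 31.84225265] [598.62924668 359.521062    31.46638793] [602.99077282 332.88949468  17.07191948]
at [601.7 359.3 178.6] t 9.0 w 80.3 f [0.4 0.7 0.8]
(np.float64(602.783583324238), np.float64(360.6494850060695), 40, 92) [-0.001 -0.001 -0.001] [-0.006  0.007  0.693]
(np.float64(602.783583324238), np.float64(360.6494850060695), 4, 92) [-0.001 -0.001 -0.001] [-0.007  0.008  0.873]
```

Request:
{"name": "servo_tool", "arguments": {"rows": [[0,0,0,0,0.01,0.25,75],[0,0,0,0,0.01,0.5,75],[0,0,0,0,0.01,0.7,75],[0,0,0,0,0.01,0.8,75],[0,0,0,0,0.01,0.86,75],[0,0,0,0,0.01,0.865,75]]}}

```text
t: 9.72
ee_pos: [602.1, 362.8, 6.9]
orientation: [-0.053, 3.14, 0.001]
ft_force: [0.3, -0.4, 1.3]
width: 74.8
grasp_force: 0.0
```

Request:
{"name": "servo_tool", "arguments": {"rows": [[0,0,0,0,0,0,20],[0,0,0,0,0,0,20],[0,0,0,0,0,0,20],[0,0,0,0,0,0,20],[0,0,0,0,0,-0.05,20],[0,0,0,0,0,-0.1,20]]}}

```text
t: 10.48
ee_pos: [601.4, 362.5, 26.7]
orientation: [0.054, -3.141, -0.0]
ft_force: [-0.1, 0.1, 0.1]
width: 44.2
grasp_force: 30.0
```

Request:
{"name": "servo_tool", "arguments": {"rows": [[0,0,0,0,0,-0.2,20],[0,0,0,0,0,-0.45,20],[0,0,0,0.05,-0.1,-0.7,20],[0,0,0,0.1,-0.3,-0.85,20],[0,0,0,0.15,-0.5,-0.85,20],[0,0,0,0.2,-0.7,-0.85,20],[0,0,0,0.23,-0.9,-0.85,20],[0,0,0,0.23,-1,-0.85,20],[0,0,0,0.23,-1,-0.85,20]]}}

```text
t: 11.6
ee_pos: [562.7, 160.4, 196.6]
orientation: [-0.051, 3.14, 0.001]
ft_force: [-0.5, 1.3, 0.3]
width: 44.3
grasp_force: 30.0
```

```bash
python3 - <<'E'
from h import *
plan((553,118,198,92),(553,118,90,92))
E
```

```text
at [562.7 160.4 196.6] t 11.6 w 44.3 f [-0.5  1.3  0.3]
(553, 118, 198, 92) [ 0.     0.001 -0.002] [ 0.056 -0.21  -0.007]
(553, 118, 90, 92) [ 0.     0.001 -0.002] [ 0.056 -0.211  0.533]
```

Request:
{"name": "servo_tool", "arguments": {"rows": [[0,0,0,0.05,-0.2,0,20],[0,0,0,0.05,-0.21,0.2,20],[0,0,0,0.05,-0.21,0.45,20],[0,0,0,0.05,-0.21,0.53,20],[0,0,0,0.05,-0.21,0.53,75],[0,0,0,0.05,-0.21,0.53,75],[0,0,0,0.05,-0.21,0.53,75],[0,0,0,0.05,-0.21,0.25,75],[0,0,0,0.05,-0.21,0,75],[0,0,0,0.05,-0.21,0,75]]}}

```text
t: 12.85
ee_pos: [556.8, 119.3, 201.4]
orientation: [-0.054, 3.131, 0.003]
ft_force: [-0.7, 0.7, -0.5]
width: 74.5
grasp_force: 0.0
```

```bash
python3 - <<'E'
from h import *
plan((588,-75,197,92))
im,d,ci=grab('top'); save('top2',im[170:320,200:480],2.8); np.savez('top2',im=im,P=pts(d,ci))
E
```

```text
at [556.8 119.3 201.4] t 12.8 w 74.5 f [-0.7  0.7 -0.5]
(588, -75, 197, 92) [ 0.001  0.007 -0.   ] [-0.123 -0.977  0.022]
```

View pics/top2.png

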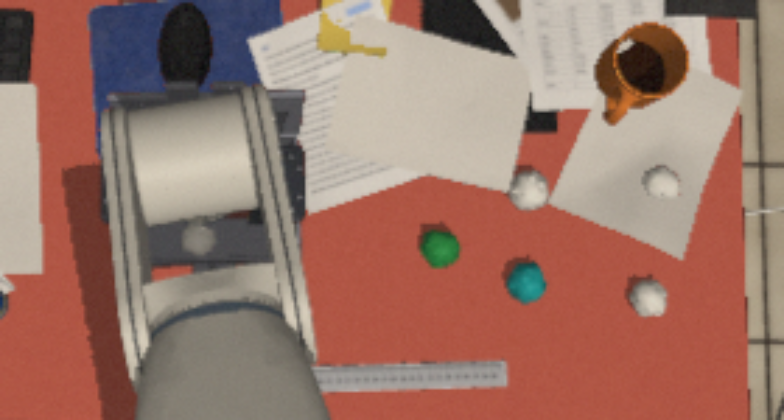

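The three right-hand white balls haven't moved, at crop (529,190), (662,183) and (648,297), with green and turquoise between them. Next is ball D.

Request:
{"name": "servo_tool", "arguments": {"rows": [[0,0,0,0,-0.25,0,75],[0,0,0,0,-0.5,0,75],[0,0,0,-0.05,-0.75,0,75],[0,0,0,-0.12,-1,0,75],[0,0,0,-0.12,-1,0,75]]}}

```text
t: 13.52
ee_pos: [584.5, -83.2, 195.0]
orientation: [0.047, -3.14, 0.0]
ft_force: [-1.0, 0.7, -0.7]
width: 75.0
grasp_force: 0.0
```

Request:
{"name": "servo_tool", "arguments": {"rows": [[0,0,0,0,-0.25,0,75],[0,0,0,0,-0.5,0,75],[0,0,0,0,-0.72,0,75],[0,0,0,0,-0.72,0,75],[0,0,0,0,-0.72,0,75]]}}

```text
t: 14.15
ee_pos: [588.7, -222.7, 195.2]
orientation: [0.054, -3.139, -0.002]
ft_force: [0.9, -0.3, 0.1]
width: 74.9
grasp_force: 0.0
```

```bash
cat >> h.py <<'E'
def balls(z=22,x0=0,y0=0):
    o=ctrl.get_obs(); im,d,ci=grab('wrist'); hsv=cv2.cvtColor(im,cv2.COLOR_RGB2HSV); P=pts(d,ci)
    m=((hsv[...,1]<75)&(P[...,2]>22)&(P[...,2]<48)&(np.hypot(P[...,0]-x0,P[...,1]-y0)<45)).astype(np.uint8)
    m=cv2.morphologyEx(m,cv2.MORPH_OPEN,np.ones((5,5)))
    n,l,s,c=cv2.connectedComponentsWithStats(m)
    for i in range(1,n):
        if s[i,4]>150:
            b=s[i]; print(c[i].round(),b,'ctr',ray(ci,b[0]+b[2]/2,b[1]+b[3]/2,z).round(1),'pts',P[l==i].min(0).round(),P[l==i].max(0).round())
    return im
E
python3 - <<'E'
from h import *
im=balls(22,587,-222); plan((587,-222,5,92))
E
```

```text
[272. 190.] [ 253  171   40   40 1224] ctr [ 587.3 -225.9   22. ] pts [ 567. -246.   22.] [ 607. -207.   38.]
at [ 588.9 -222.5  195.5] t 14.2 w 74.8 f [-0.2 -0.7  0.2]
(587, -222, 5, 92) [ 0.001 -0.001  0.   ] [0.008 0.002 0.952]
```

Ball D is at (587,-226).

Request:
{"name": "servo_tool", "arguments": {"rows": [[0,0,0,0.01,-0.017,0.25,75],[0,0,0,0.01,-0.017,0.5,75],[0,0,0,0.01,-0.017,0.75,75],[0,0,0,0.01,-0.017,0.88,75],[0,0,0,0.01,-0.017,0.945,75],[0,0,0,0.01,-0.017,0.95,75],[0,0,0,0.01,-0.017,0.95,75]]}}

```text
t: 15.08
ee_pos: [588.4, -227.6, 7.3]
orientation: [-0.054, 3.139, -0.001]
ft_force: [0.3, 0.7, -0.7]
width: 75.2
grasp_force: 0.0
```

Request:
{"name": "servo_tool", "arguments": {"rows": [[0,0,0,0,0,0,20],[0,0,0,0,0,0,20],[0,0,0,0,0,0,20],[0,0,0,0,0,0,20],[0,0,0,0,0,-0.1,20],[0,0,0,0,0,-0.3,20],[0,0,0,0,0,-0.6,20],[0,0,0,0,0,-0.9,20],[0,0,0,0,0,-0.97,20]]}}

```text
t: 16.2
ee_pos: [589.7, -228.6, 206.0]
orientation: [-0.054, 3.133, -0.005]
ft_force: [0.1, 0.1, 0.4]
width: 48.7
grasp_force: 30.0
```

```bash
python3 - <<'E'
from h import *
plan((555,-40,200,92),(555,118,200,92))
E
```

```text
at [ 589.7 -228.6  206. ] t 16.2 w 48.7 f [0.1 0.1 0.4]
(555, -40, 200, 92) [-0.002  0.005 -0.   ] [0.142 0.949 0.025]
(555, 118, 200, 92) [-0.002  0.005 -0.   ] [0.115 1.738 0.023]
```

Request:
{"name": "servo_tool", "arguments": {"rows": [[0,0,0,0.05,0.25,0,20],[0,0,0,0.1,0.5,0,20],[0,0,0,0.14,0.75,0,20],[0,0,0,0.14,0.95,0,20],[0,0,0,0.14,0.95,0,20]]}}

```text
t: 16.82
ee_pos: [552.1, -36.5, 199.8]
orientation: [0.059, -3.14, -0.001]
ft_force: [-0.5, -0.9, 0.3]
width: 48.4
grasp_force: 30.0
```

Request:
{"name": "servo_tool", "arguments": {"rows": [[0,0,0,0,0.25,0,20],[0,0,0,-0.015,0.5,0,20],[0,0,0,-0.03,0.76,0,20],[0,0,0,-0.03,0.76,0,20],[0,0,0,-0.03,0.76,0,20]]}}

```text
t: 17.45
ee_pos: [553.7, 112.4, 199.7]
orientation: [0.054, -3.14, 0.001]
ft_force: [-0.2, 0.2, -0.6]
width: 49.3
grasp_force: 30.0
```

```bash
python3 - <<'E'
from h import *
plan((555,110,90,92))
E
```

```text
at [553.7 112.4 199.7] t 17.4 w 49.3 f [-0.2  0.2 -0.6]
(555, 110, 90, 92) [-0.    -0.001 -0.   ] [-0.007 -0.012  0.549]
```

Request:
{"name": "servo_tool", "arguments": {"rows": [[0,0,0,0,0,0.25,20],[0,0,0,0,0,0.5,20],[0,0,0,0,0,0.54,20],[0,0,0,0,0,0.54,75],[0,0,0,0,0,0.54,75],[0,0,0,0,0,0.54,75],[0,0,0,0,0,0.25,75],[0,0,0,0,0,0,75],[0,0,0,0,-0.2,0,75],[0,0,0,0,-0.5,0,75]]}}

```text
t: 18.7
ee_pos: [558.3, 13.5, 202.4]
orientation: [-0.059, 3.137, 0.0]
ft_force: [-0.3, 0.1, -1.1]
width: 74.9
grasp_force: 0.0
```

Request:
{"name": "servo_tool", "arguments": {"rows": [[0,0,0,0,-0.25,0,75],[0,0,0,0,-0.5,0,75],[0,0,0,0,-0.75,0,75],[0,0,0,0,-1,0,75],[0,0,0,0,-1,0,75]]}}

```text
t: 19.32
ee_pos: [564.4, -189.5, 201.2]
orientation: [-0.048, 3.139, -0.002]
ft_force: [-0.5, 1.0, 0.3]
width: 74.8
grasp_force: 0.0
```

```bash
python3 - <<'E'
from h import *
plan((597,-370,190,92),(472,-353,190,92))
P=np.load('top2.npz'); im=P['im']
ci=ctrl.camera_info('top'); print(ray(ci,662/2.8+200,183/2.8+170,22),ray(ci,648/2.8+200,297/2.8+170,20))
E
```

```text
at [ 564.4 -189.5  201.2] t 19.3 w 74.8 f [-0.5  1.   0.3]
(597, -370, 190, 92) [-0.001  0.001 -0.003] [-0.135 -0.907  0.057]
(472, -353, 190, 92) [-0.001  0.001 -0.003] [ 0.487 -0.803  0.056]
[ 595.68594881 -370.4378797    22.        ] [ 471.34834576 -353.26812562   20.        ]
```

Request:
{"name": "servo_tool", "arguments": {"rows": [[0,0,0,-0.05,-0.25,0.02,75],[0,0,0,-0.1,-0.5,0.04,75],[0,0,0,-0.13,-0.75,0.05,75],[0,0,0,-0.13,-0.9,0.05,75],[0,0,0,-0.13,-0.9,0.05,75]]}}

```text
t: 19.95
ee_pos: [596.5, -366.3, 190.5]
orientation: [-0.051, 3.14, -0.001]
ft_force: [0.4, 0.2, 0.6]
width: 75.1
grasp_force: 0.0
```

```bash
python3 - <<'E'
from h import *
im=balls(26,597,-370); plan((597,-370,5,92)); save('w3',im,1.4)
E
```

```text
[278. 177.] [ 247  149   67   64 2734] ctr [ 583.4 -362.8   26. ] pts [ 552. -395.   22.] [ 615. -332.   38.]
at [ 596.3 -364.9  190.3] t 20.0 w 75.0 f [-1.1  0.5  0.4]
(597, -370, 5, 92) [ 0.     0.    -0.001] [-0.002 -0.026  0.927]
```

View pics/w3.png

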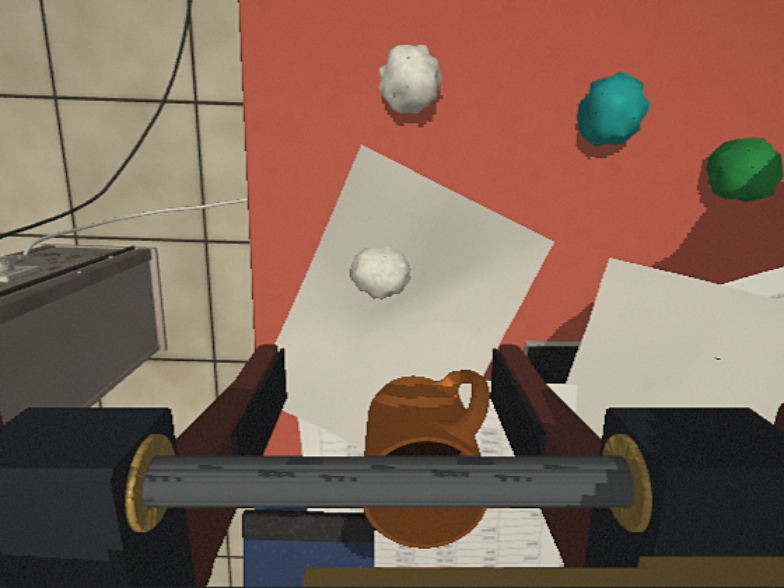

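The wrist view shows ball B at (380,272) on the paper and ball C at (410,78). The mug at (425,440) is beyond the fingers' descent line.

```bash
python3 - <<'E'
from h import *
ci=ctrl.camera_info('wrist')
a=ray(ci,380/1.4,272/1.4,22); print(a,'C',ray(ci,410/1.4,78/1.4,18)); plan((a[0],a[1],6,92))
E
```

```text
[ 597.42563772 -369.59719257   22.        ] C [ 471.19022007 -354.23225799   18.        ]
at [ 596.3 -364.9  190.3] t 20.0 w 75.0 f [-1.1  0.5  0.4]
(np.float64(597.4256377203919), np.float64(-369.59719256611766), 6, 92) [ 0.     0.    -0.001] [-0.005 -0.024  0.922]
```

Request:
{"name": "servo_tool", "arguments": {"rows": [[0,0,0,0,-0.02,0.25,75],[0,0,0,0,-0.02,0.5,75],[0,0,0,0,-0.02,0.75,75],[0,0,0,0,-0.02,0.87,75],[0,0,0,0,-0.02,0.92,75],[0,0,0,0,-0.02,0.92,75],[0,0,0,0,-0.02,0.92,75]]}}

```text
t: 20.88
ee_pos: [597.6, -370.1, 8.1]
orientation: [-0.054, 3.139, -0.003]
ft_force: [0.7, 0.6, -0.1]
width: 75.0
grasp_force: 0.0
```

Request:
{"name": "servo_tool", "arguments": {"rows": [[0,0,0,0,0,0,20],[0,0,0,0,0,0,20],[0,0,0,0,0,0,20],[0,0,0,0,0,0,20],[0,0,0,0,0,-0.1,20],[0,0,0,0,0,-0.3,20],[0,0,0,0,0,-0.6,20],[0,0,0,0,0,-0.9,20],[0,0,0,0,0,-0.97,20]]}}

```text
t: 22.0
ee_pos: [598.6, -370.9, 206.8]
orientation: [-0.054, 3.133, -0.008]
ft_force: [0.5, -0.4, 0.6]
width: 44.6
grasp_force: 26.8
```

Request:
{"name": "servo_tool", "arguments": {"rows": [[0,0,0,0.05,0.25,0,20],[0,0,0,0.1,0.5,0,20],[0,0,0,0.15,0.75,0,20],[0,0,0,0.18,1,0,20],[0,0,0,0.18,1,0,20]]}}

```text
t: 22.62
ee_pos: [552.3, -167.9, 200.0]
orientation: [0.059, -3.139, -0.002]
ft_force: [-0.4, -0.4, -0.2]
width: 44.8
grasp_force: 26.8
```

Request:
{"name": "servo_tool", "arguments": {"rows": [[0,0,0,0,0.25,0,20],[0,0,0,0,0.5,0,20],[0,0,0,0,0.75,0,20],[0,0,0,0,1,0,20],[0,0,0,0,1,0,20]]}}

```text
t: 23.25
ee_pos: [546.8, 30.9, 200.1]
orientation: [0.059, -3.141, -0.0]
ft_force: [0.2, -0.2, 0.0]
width: 44.6
grasp_force: 26.8
```

```bash
python3 - <<'E'
from h import *
plan((555,118,200,92),(555,118,95,92))
E
```

```text
at [546.8  30.9 200.1] t 23.2 w 44.6 f [ 0.2 -0.2  0. ]
(555, 118, 200, 92) [ 0.    -0.     0.002] [-0.057  0.433  0.001]
(555, 118, 95, 92) [ 0.    -0.     0.002] [-0.057  0.433  0.526]
```

Request:
{"name": "servo_tool", "arguments": {"rows": [[0,0,0,-0.03,0.25,0,20],[0,0,0,-0.055,0.45,0,20],[0,0,0,-0.055,0.45,0.25,20],[0,0,0,-0.055,0.45,0.5,20],[0,0,0,-0.055,0.45,0.52,20],[0,0,0,-0.055,0.45,0.52,75],[0,0,0,-0.055,0.45,0.52,75],[0,0,0,-0.055,0.45,0.52,75],[0,0,0,-0.055,0.45,0.25,75],[0,0,0,-0.055,0.45,0,75]]}}

```text
t: 24.5
ee_pos: [554.6, 119.4, 202.1]
orientation: [-0.054, 3.141, 0.0]
ft_force: [0.4, -0.3, -0.9]
width: 74.7
grasp_force: 0.0
```

Request:
{"name": "servo_tool", "arguments": {"rows": [[0,0,0,0.02,-0.25,0,75],[0,0,0,0.05,-0.5,0,75],[0,0,0,0.1,-0.75,0,75],[0,0,0,0.15,-1,0,75],[0,0,0,0.15,-1,0,75]]}}

```text
t: 25.12
ee_pos: [531.3, -84.3, 201.2]
orientation: [-0.047, 3.14, -0.001]
ft_force: [0.4, 0.4, -1.0]
width: 74.6
grasp_force: 0.0
```

Request:
{"name": "servo_tool", "arguments": {"rows": [[0,0,0,0.05,-0.25,0,75],[0,0,0,0.1,-0.5,0,75],[0,0,0,0.15,-0.75,0,75],[0,0,0,0.2,-1,0,75],[0,0,0,0.2,-1,0,75]]}}

```text
t: 25.75
ee_pos: [498.6, -284.9, 200.8]
orientation: [-0.049, 3.14, -0.002]
ft_force: [-0.1, -1.0, -0.0]
width: 74.8
grasp_force: 0.0
```

```bash
python3 - <<'E'
from h import *
plan((471,-353,190,92))
E
```

```text
at [ 498.6 -284.9  200.8] t 25.8 w 74.8 f [-0.1 -1.  -0. ]
(471, -353, 190, 92) [-0.001  0.001 -0.003] [ 0.149 -0.336  0.054]
```

Request:
{"name": "servo_tool", "arguments": {"rows": [[0,0,0,0.1,-0.25,0.05,75],[0,0,0,0.15,-0.34,0.05,75],[0,0,0,0.15,-0.34,0.05,75],[0,0,0,0.15,-0.34,0.05,75]]}}

```text
t: 26.25
ee_pos: [471.3, -350.4, 190.5]
orientation: [-0.055, 3.141, 0.0]
ft_force: [0.1, 0.2, 0.2]
width: 75.4
grasp_force: 0.0
```

```bash
python3 - <<'E'
from h import *
im=balls(20,471,-353); plan((471,-353,5,92)); cv2.imwrite('pics/w4.png',im[...,::-1])
E
```

```text
[271. 193.] [255 176  34  34 973] ctr [ 471.6 -354.6   20. ] pts [ 454. -371.   22.] [ 487. -339.   36.]
at [ 471.4 -350.4  190.4] t 26.3 w 75.3 f [0.9 0.4 0.1]
(471, -353, 5, 92) [0. 0. 0.] [ 0.003 -0.013  0.927]
```

Request:
{"name": "servo_tool", "arguments": {"rows": [[0,0,0,0,-0.02,0.25,75],[0,0,0,0,-0.02,0.5,75],[0,0,0,0,-0.02,0.75,75],[0,0,0,0,-0.02,0.87,75],[0,0,0,0,-0.02,0.92,75],[0,0,0,0,-0.02,0.92,75],[0,0,0,0,-0.02,0.92,75]]}}

```text
t: 27.18
ee_pos: [471.8, -356.1, 7.4]
orientation: [-0.054, 3.139, -0.002]
ft_force: [0.0, 0.4, -0.2]
width: 75.0
grasp_force: 0.0
```

Request:
{"name": "servo_tool", "arguments": {"rows": [[0,0,0,0,0,0,20],[0,0,0,0,0,0,20],[0,0,0,0,0,0,20],[0,0,0,0,0,0,20],[0,0,0,0,0,-0.1,20],[0,0,0,0,0,-0.3,20],[0,0,0,0,0,-0.6,20],[0,0,0,0,0,-0.9,20],[0,0,0,0,0,-0.97,20]]}}

```text
t: 28.3
ee_pos: [472.7, -357.2, 205.8]
orientation: [-0.054, 3.135, -0.008]
ft_force: [0.0, 0.1, -0.1]
width: 44.2
grasp_force: 27.9
```

Request:
{"name": "servo_tool", "arguments": {"rows": [[0,0,0,-0.05,0.25,0,20],[0,0,0,-0.1,0.5,0,20],[0,0,0,-0.15,0.75,0,20],[0,0,0,-0.2,1,0,20],[0,0,0,-0.2,1,0,20]]}}

```text
t: 28.92
ee_pos: [503.4, -151.5, 199.8]
orientation: [0.06, -3.14, -0.001]
ft_force: [0.4, 0.3, -0.1]
width: 44.2
grasp_force: 27.9
```

Request:
{"name": "servo_tool", "arguments": {"rows": [[0,0,0,-0.05,0.25,0,20],[0,0,0,-0.1,0.5,0,20],[0,0,0,-0.15,0.75,0,20],[0,0,0,-0.2,1,0,20],[0,0,0,-0.2,1,0,20]]}}

```text
t: 29.55
ee_pos: [537.3, 48.6, 199.8]
orientation: [0.059, -3.141, -0.0]
ft_force: [-0.5, -0.6, -0.3]
width: 44.0
grasp_force: 27.9
```

```bash
python3 - <<'E'
from h import *
plan((550,118,200,92),(550,118,95,92))
E
```

```text
at [537.3  48.6 199.8] t 29.6 w 44.0 f [-0.5 -0.6 -0.3]
(550, 118, 200, 92) [ 0.    -0.     0.002] [-0.077  0.344 -0.001]
(550, 118, 95, 92) [ 0.    -0.     0.002] [-0.077  0.344  0.524]
```

Request:
{"name": "servo_tool", "arguments": {"rows": [[0,0,0,-0.04,0.25,0,20],[0,0,0,-0.075,0.35,0,20],[0,0,0,-0.075,0.35,0.25,20],[0,0,0,-0.075,0.35,0.5,20],[0,0,0,-0.075,0.35,0.52,20],[0,0,0,-0.075,0.35,0.52,75],[0,0,0,-0.075,0.35,0.52,75],[0,0,0,-0.075,0.35,0.52,75],[0,0,0,-0.075,0.35,0.25,75],[0,0,0,-0.075,0.35,0,75]]}}

```text
t: 30.8
ee_pos: [549.7, 117.2, 202.1]
orientation: [-0.054, 3.141, 0.0]
ft_force: [0.9, 0.9, 0.6]
width: 75.0
grasp_force: 0.0
```

Request:
{"name": "servo_tool", "arguments": {"rows": [[0,0,0,0,0,-0.3,75],[0,0,0,0,0,-0.6,75],[0,0,0,0.1,0.2,-0.8,75],[0,0,0,0.3,0.4,-0.8,40],[0,0,0,0.5,0.7,-0.8,0],[0,0,0,0.6,0.95,-0.8,0],[0,0,0,0.6,0.95,-0.8,0]]}}

```text
t: 31.68
ee_pos: [421.2, 306.0, 361.2]
orientation: [-0.062, 3.14, 0.003]
ft_force: [-0.7, -0.3, -0.2]
width: 38.6
grasp_force: 0.0
```

```bash
python3 - <<'E'
from h import *
plan()
im,d,ci=grab('top'); P=pts(d,ci); np.savez('top3',im=im,P=P); save('top3',im[140:330,60:480],1.85)
E
```

```text
at [421.2 306.  361.2] t 31.7 w 38.6 f [-0.7 -0.3 -0.2]
```

View pics/top3.png

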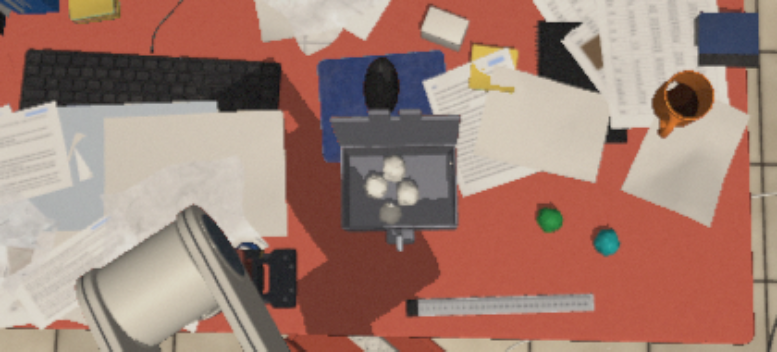

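All four balls lie in the bin around crop (390,190), and no white ball is left on the desk; only green (550,218) and turquoise (607,241) remain. To shut the lid, I'll go over and behind it.

Request:
{"name": "servo_tool", "arguments": {"rows": [[0,0,0,-0.25,-0.1,0,0],[0,0,0,-0.5,-0.3,0,0],[0,0,0,-0.75,-0.5,0,0],[0,0,0,-1,-0.7,0,0],[0,0,0,-1,-0.7,0,0]]}}

```text
t: 32.35
ee_pos: [630.7, 165.3, 359.7]
orientation: [-0.045, 3.141, -0.001]
ft_force: [-0.3, 0.4, 0.5]
width: 0.5
grasp_force: 0.0
```

```bash
python3 - <<'E'
from h import *
plan((690,122,361,92),(690,122,252,92))
P=np.load('top3.npz')['P']; k=(P[...,2]>150)&(P[...,2]<300)&(abs(P[...,1]-120)<90)&(P[...,0]>600)&(P[...,0]<700); print(P[k].min(0),P[k].max(0))
E
```

```text
at [630.7 165.3 359.7] t 32.4 w 0.5 f [-0.3  0.4  0.5]
(690, 122, 361, 92) [-0.001  0.    -0.004] [-0.29  -0.225 -0.006]
(690, 122, 252, 92) [-0.001  0.    -0.004] [-0.29  -0.224  0.539]
[621.946851   31.8996248 150.0293789] [651.05883885 209.95919796 291.99757627]
```

Request:
{"name": "servo_tool", "arguments": {"rows": [[0,0,0,-0.2,-0.1,0,0],[0,0,0,-0.3,-0.225,0,0],[0,0,0,-0.3,-0.225,0.1,0],[0,0,0,-0.3,-0.225,0.3,0],[0,0,0,-0.3,-0.225,0.53,0],[0,0,0,-0.3,-0.225,0.53,0]]}}

```text
t: 33.1
ee_pos: [685.6, 127.1, 249.6]
orientation: [0.054, -3.132, 0.002]
ft_force: [0.1, 0.3, 0.7]
width: 0.7
grasp_force: 0.0
```

```bash
python3 - <<'E'
from h import *
for th in (1.5,1.3,1.1,.9,.7,.5,.35,.2,.1,.03,0):
    X=10-128*np.cos(th)+4*np.sin(th); Z=124+128*np.sin(th)+4*np.cos(th); print(th,round(X),round(Z))
plan((627+5,120.6,252,92))
E
```

```text
1.5 5 252
1.3 -20 248
1.1 -44 240
0.9 -66 227
0.7 -85 210
0.5 -100 189
0.35 -109 172
0.2 -115 153
0.1 -117 141
0.03 -118 132
0 -118 128
at [685.6 127.1 249.6] t 33.1 w 0.7 f [0.1 0.3 0.7]
(632, 120.6, 252, 92) [-0.001 -0.006 -0.   ] [ 0.269 -0.023 -0.01 ]
```

Request:
{"name": "servo_tool", "arguments": {"rows": [[0,0,0,0.07,-0.015,0,0],[0,0,0,0.14,-0.015,0,0],[0,0,0,0.21,-0.015,0,0],[0,0,0,0.28,-0.015,0,0],[0,0,0,0.34,-0.015,0.01,0],[0,0,0,0.405,-0.015,0.02,0],[0,0,0,0.465,-0.015,0.04,0],[0,0,0,0.525,-0.015,0.06,0],[0,0,0,0.58,-0.015,0.09,0],[0,0,0,0.635,-0.015,0.125,0]]}}

```text
t: 34.35
ee_pos: [561.9, 119.6, 228.6]
orientation: [-0.054, 3.141, -0.0]
ft_force: [0.9, 0.4, 0.2]
width: 0.5
grasp_force: 0.3
```

```bash
python3 - <<'E'
from h import *
for X,Z in ((-66,227),(-85,210),(-100,189),(-109,172),(-115,153),(-118,141)): plan((627+X,120.4+.035*X,Z,92))
E
```

```text
at [561.9 119.6 228.6] t 34.4 w 0.5 f [0.9 0.4 0.2]
(561, 118.09, 227, 92) [-0.  0. -0.] [ 0.005 -0.008  0.008]
at [561.9 119.6 228.6] t 34.4 w 0.5 f [0.9 0.4 0.2]
(542, 117.42500000000001, 210, 92) [-0.  0. -0.] [ 0.1   -0.008  0.093]
at [561.9 119.6 228.6] t 34.4 w 0.5 f [0.9 0.4 0.2]
(527, 116.9, 189, 92) [-0.  0. -0.] [ 0.175 -0.008  0.198]
at [561.9 119.6 228.6] t 34.4 w 0.5 f [0.9 0.4 0.2]
(518, 116.58500000000001, 172, 92) [-0.  0. -0.] [ 0.22  -0.008  0.283]
at [561.9 119.6 228.6] t 34.4 w 0.5 f [0.9 0.4 0.2]
(512, 116.375, 153, 92) [-0.  0. -0.] [ 0.25  -0.008  0.378]
at [561.9 119.6 228.6] t 34.4 w 0.5 f [0.9 0.4 0.2]
(509, 116.27000000000001, 141, 92) [-0.  0. -0.] [ 0.265 -0.008  0.438]
```

Request:
{"name": "servo_tool", "arguments": {"rows": [[0,0,0,0.05,-0.005,0.045,0],[0,0,0,0.1,-0.008,0.093,0],[0,0,0,0.14,-0.008,0.145,0],[0,0,0,0.175,-0.008,0.198,0],[0,0,0,0.2,-0.008,0.24,0],[0,0,0,0.22,-0.008,0.283,0],[0,0,0,0.24,-0.008,0.33,0],[0,0,0,0.25,-0.008,0.378,0],[0,0,0,0.26,-0.008,0.43,0],[0,0,0,0.26,-0.008,0.43,0]]}}

```text
t: 35.6
ee_pos: [510.0, 116.2, 142.1]
orientation: [0.054, -3.139, 0.001]
ft_force: [-0.3, -0.1, 1.5]
width: 0.2
grasp_force: 0.5
```

Request:
{"name": "servo_tool", "arguments": {"rows": [[0,0,0,0,0,0.025,0],[0,0,0,0,0,0.05,0],[0,0,0,0,0,0.07,0],[0,0,0,0,0,0.075,0],[0,0,0,0,0,0.075,0]]}}

```text
t: 36.22
ee_pos: [511.1, 116.3, 128.2]
orientation: [-0.054, 3.14, 0.0]
ft_force: [1.2, 0.5, 1.5]
width: 0.5
grasp_force: 0.7
```

Request:
{"name": "servo_tool", "arguments": {"rows": [[0,0,0,0,0,0.01,0],[0,0,0,0,0,0.02,0],[0,0,0,0,0,0.02,0]]}}

```text
t: 36.6
ee_pos: [511.1, 116.3, 124.6]
orientation: [-0.054, 3.14, 0.0]
ft_force: [-1.7, -0.0, 8.6]
width: 0.7
grasp_force: 4.3
```

Request:
{"name": "servo_tool", "arguments": {"rows": [[0,0,0,0,0,0.01,0],[0,0,0,0,0,0.015,0],[0,0,0,0,0,0.015,0]]}}

```text
t: 36.98
ee_pos: [511.2, 116.4, 122.1]
orientation: [-0.054, 3.14, 0.0]
ft_force: [-2.9, -0.8, 14.3]
width: 0.6
grasp_force: 6.8
```

Request:
{"name": "servo_tool", "arguments": {"rows": [[0,0,0,0,0,-0.02,0],[0,0,0,0,0,-0.04,0],[0,0,0,0,0,-0.06,0],[0,0,0,0,0,-0.08,0],[0,0,0,0,0,-0.08,0]]}}

```text
t: 37.6
ee_pos: [510.7, 116.3, 137.2]
orientation: [-0.054, 3.141, 0.0]
ft_force: [0.6, 0.2, -0.1]
width: 0.3
grasp_force: 0.0
```

```bash
python3 - <<'E'
from h import *
plan()
im,d,ci=grab('wrist'); P=pts(d,ci)
for y in (85,95,135,145):
    k=(abs(P[...,1]-y)<2)&(abs(P[...,0]-473)<9)&(P[...,2]>110)&(P[...,2]<190); print(y,k.sum(),np.median(P[...,2][k]))
E
```

```text
at [510.7 116.3 137.2] t 37.6 w 0.3 f [ 0.6  0.2 -0.1]
85 279 128.36353452574784
95 278 128.36675266598002
135 277 128.40889027132175
145 278 128.50697803648706
```

The lid has latched: its front is at z = 128.4 with no contact. I'll retreat and check the whole desk.

Request:
{"name": "servo_tool", "arguments": {"rows": [[0,0,0,0,0,-0.2,0],[0,0,0,0,0,-0.5,0],[0,0,0,0.1,0.1,-0.8,0],[0,0,0,0.3,0.4,-1,0],[0,0,0,0.4,0.7,-1,0],[0,0,0,0.4,1,-1,0],[0,0,0,0.4,1,-1,0]]}}

```text
t: 38.52
ee_pos: [423.0, 316.1, 337.2]
orientation: [-0.059, 3.141, 0.001]
ft_force: [0.5, 0.3, 0.4]
width: 0.1
grasp_force: 0.0
```

```bash
python3 - <<'E'
from h import *
plan()
a,_,_=grab('top'); b,_,_=grab('scene'); save('end',np.vstack([a[130:330,60:480],b[110:400,60:480]]),1.2)
E
```

```text
at [423.  316.1 337.2] t 38.5 w 0.1 f [0.5 0.3 0.4]
```

View pics/end.png

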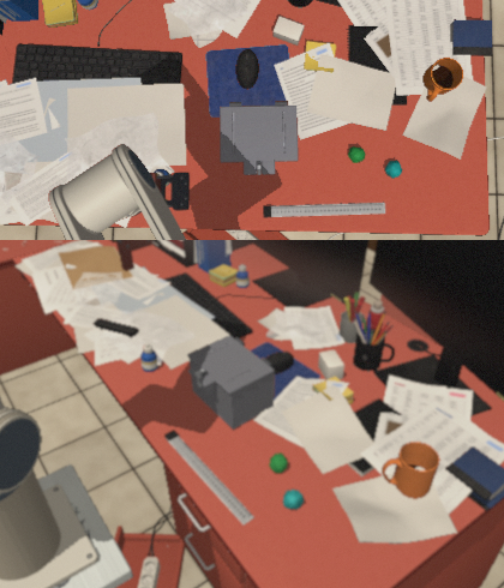

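The bin is shut at (259,135), no white balls are left on the desk, and everything else is in place.

```bash
python3 -c "
from workcell import ctrl; print(ctrl.close_job())"
```

```text
the job is handed in; nothing more can be done
None
```

The job is handed in: I let the bin lid up under the fingertip, put all four white paper balls I found in the bin, and pushed the lid down until it latched. Nothing else on the desk looks moved in the last pictures.

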